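# Index a wax ring on the dividing head and hold it at the third click

### The arm

A 7-joint arm with a two-finger parallel gripper is mounted at the origin on the work surface. World frame = base frame: x ahead of the robot, y to its left, z up, the work surface at z = 0. Lengths are in m, angles in degrees, forces in N, time in s.
With the tool pointing down it reaches from about 0.35 to 0.775 m from the base axis. Payload 3.1 kg.
Tool frame: the origin (TCP) lies midway between the tips of the shut fingers; the grasp point (between the pads) lies 19 mm behind it; z points along the fingers, y is the line along which they close (so a half turn about z gives the same grasp; the last joint's range is limited). The gripper opens to 85 mm and grips with 20 to 120 N. Pads are 22 mm wide; open, the fingers measure 114 mm over their backs; the gripper's body (76 mm by 85 mm) begins 54 mm behind the grasp point. The pads swing forward as they close: fully open they stand 13 mm farther back than shut.
Start: joints at [61.839, 17.813, 0.802, 86.603, -0.252, 75.585, -1.558], TCP at [0.239, -0.495, 0.231] pointing down, gripper open.
Joint ranges: [-154.91, 154.91], [-16.99, 109.72], [-72.82, 74.43], [7.12, 147.25], [-82.49, 262.49], [11.32, 116.49], [-174.64, 174.64]. Speed limits (degrees/s): [159.86, 159.86, 180, 180, 180, 180, 180].

### API

Orientations are given as [roll, pitch, yaw] about the fixed x, y, z axes, in that order (R = Rz(yaw) Ry(pitch) Rx(roll)).
In Python, from bench import read_state, get_image, finish_job gives the robot as it stands.
- The arm moves only by the tool send_rows, never from a script. Its argument "commands" is a list of rows, each a list of 3 entries, a list of its own where there are three numbers: the finger opening in mm, from 0 to 85.4, then the shift along the tool's x, y, z scaled (see below), then the turn, a rotation vector about the tool's x, y, z scaled (see below). In form: [[hand, [x, y, z], [wx, wy, wz]], ...]. A call has 1 to 8 rows; each row is the pose to reach, as a shift and turn from the pose commanded when the call began, along the tool's axes at that moment, turning the shorter way round; what a row does not reach only later rows make up. The controller multiplies each number of a shift by 25 cm and each number of a turn by pi rad. A row lasts 1/12 s, in which the tool goes at most 41.7 mm and 7.16 degrees, less where a joint would pass 70% of its speed; a pose out of reach is approached as far as the arm can. A call with a number of a shift or a turn outside -1 to 1 is refused whole. A call with a gripper value outside its range is refused whole. The fingers move at their own pace and stop on an object; "force" is the grip in N (left out, the last holds). Time passes only in rows, so rows that repeat a pose let the fingers close. It gives the time, the measured TCP pose, the force, the opening and the grip force at its end, in the units of the state.
- read_state(): the state, without advancing time (a new reading comes with each control period).
- get_image(name): name is "scene" or "side" or "wrist"; returns a dict with "frame" (420x560x3 uint8, red, green, blue), "fx", "fy", "cx", "cy" (pixels), "rvec" (rotation vector, rad) and "tvec" (3), from world to camera coordinates, as OpenCV has them. Camera axes: x right, y down, z forward; pixel columns grow to the right and rows downward; lengths in m; the calibration is good to about 2 mm. A picture is of the moment at which its call begins. There is no depth.
- finish_job(): hands the job in; it is judged then, once.
The state is a dict: "t": time; "joint_positions": joint angles; "dq": joint speeds; "joint_efforts": joint torques, N m; "tcp_pos": TCP position; "orientation": TCP orientation; "contact_force": force on the tool from outside, world axes, zero at the start; "torque": the same for the moment, N m; "opening": finger opening in m; "grip_force": force on a finger pad.
Only numpy, scipy, OpenCV 4.12 (cv2) and the standard library are available. Lean on these libraries where they do the work, as an engineer would, in place of code of your own. Each camera call takes 0.05 s, during which the arm holds its last target. There are 200 camera calls.

### The job

Slip the green wax ring down over the steel post of the dividing head so that it lies flat on its seat, and let go of it while the index knob is still at rest. Then grip the black index knob and turn it clockwise (seen from above), counting the clicks, to the third click, without running on to the fourth; its spring throws it back if released, so the program finishes while still gripping the knob and holding it there. Leave everything else on the bench where it lies.

Things in the scene. Friction and masses are not known exactly. Their poses are not given: they have to be found in the camera images.
- head: Dividing head, fixed, left or right on the bench, turned up to 0.35 rad: aluminium base plate 96 x 226 x 12 mm with two grey round housings. Origin at the centre of its underside, z up. The steel spindle stands 65 mm along its +y, the black index knob 65 mm along its -y. The knob's grey dial (80 mm across, top at 32 mm) has a tick every 20 degrees; the third clockwise from rest is red.
- seat (a point): Centre of the spindle's flat seat, 32 mm above the bench: a steel flange 44 mm across that turns with the knob. From it rises the post, 14 mm thick, 21 mm tall, straight for 14 mm, then tapering to 6 mm at its top. The ring belongs around the post, its underside flat on the flange.
- knob (a joint): Knob angle, rad: 0 at rest (on a stop), growing clockwise seen from above; hard stop at 1.745. Clicks (detents) every 20 degrees: 0.349, 0.698, third 1.047, fourth 1.396. A spring pulls towards 0 with 0.10 N m at rest, 0.13 at the third click; detents add +-0.08 N m (resistance peaks 5 degrees past a click, is least 5 degrees before the next). Let go, it flies back to 0.
- knob_grip (a point): Where to grip the knob: on its vertical axis, 58 mm above the bench. The grip is a black upright bar 50 mm long and 14 mm thick (pinch across this), from 38 to 70 mm above the bench, on a disc 52 mm across. Its length lies along this point's x, its thickness along y; at rest these match the head's x and y. A white line on top marks the -x end, the pointer.
- green_ring: Green wax ring, outer diameter 32 mm, hole 18 mm, 12 mm tall, about 20 g, lying flat on the bench pin. Origin at the centre of its underside, z along its axis.
- blue_ring: Blue wax ring of the same size, also on the bench pin, to be left alone; the two may lie either way round. Origin at the centre of its underside.
- pin: Bench pin, fixed: a pale wooden board about 145 x 150 mm with a notch in its near edge, top 20 mm above the bench; the rings lie on it about 84 mm apart along its y. Origin on the bench under the board; it is on the other half of the bench from the dividing head.
- pencil: Blue mechanical pencil, 137 mm long, 9 mm thick, lying beyond the work; leave alone. Origin under its middle, x along it.
- file: File with a wooden handle, 220 mm long, 16 mm tall, lying beyond the work; leave alone. Origin about its middle on the bench, x along it.
- jar: Amber glass jar with a white cap, 56 mm across, 60 mm tall; leave alone. Origin at the centre of its underside.
- brush: Bench brush, 170 mm long, lying at the left; leave alone. Origin under its middle, x along it.
- wax_block: Purple wax block 70 x 45 x 25 mm, lying at the right; leave alone. Origin at the centre of its underside.
- caliper: Steel caliper, 190 mm long, 12 mm tall, lying at the near left; leave alone. Origin under its middle, x along it.
Mind the look-alikes: they are no part of the job. Of the things like the green_ring, leave any that is brown; of the rest the smaller one is meant.

How it is judged (in metres and radians):
On the way, in this order (a step that is already met when the one before it is completed fails the run):
1. the green ring lies flat on the spindle's seat around the post, let go, with the knob still at rest (horizontal distance between green_ring and seat below 0.004 m and z of green_ring in the frame of seat between -0.0025 and 0.0025 m and angle between green_ring's own z axis and vertical below 0.1 rad and contact force between the fingers and green_ring below 0.1 N and value of joint knob below 0.1 rad), for 0.2 s.
2. the knob is at the third click, in the fingers (value of joint knob between 0.93 and 1.165 rad and contact force between the fingers and knob above 2 N), for 0.3 s.
At the end, for the whole second after the job is handed in: The green ring lies flat on the spindle's seat (within 4 mm of centre, 2.5 mm of height and 0.1 rad of level), not touched by the fingers, and the fingers still grip the knob (over 2 N), holding it still at the third click (0.93 to 1.165 rad; the click is at 1.047) (all of step 2 and horizontal distance between green_ring and seat below 0.004 m and z of green_ring in the frame of seat between -0.0025 and 0.0025 m and angle between green_ring's own z axis and vertical below 0.1 rad and velocity of joint knob between -0.1 and 0.1 rad/s and contact force between the fingers and green_ring below 0.1 N); the arm keeps its last pose, push and grip.
It fails at once if the knob runs past the third click towards the fourth (over 1.26 rad) (value of joint knob above 1.26 rad).
It fails at once if another thing on the bench (blue ring, pencil, file, jar, brush, wax block, caliper) is moved by more than 25 mm (distance of any of blue_ring, pencil, file, jar, brush, wax_block, caliper from where it was at the start of the episode above 0.025 m).
It also fails if it takes over 67 s, if anything falls off the work surface, if the arm or the gripper's body presses on something with over 40 N, if the wrist force passes 120 N, or if a joint passes its speed limit or range.

## Working session

There is one attempt and no reset: what is moved stays moved. The work goes in short steps, Python scripts to look and compute and a tool call to move; the robot and the scene stay as the last step left them, time stands still between calls to the robot, and variables do not carry over. Pictures are saved under pics/ and viewed, at most 10 in all, crops included, and the job is handed in when it is done.

Besides the shell and the picture viewer there is one more tool, called as name(argument=value, ...), one argument or row to a line, values as JSON. send_rows: Moves the arm, as the interface text tells. Its arguments: {"type":"object","properties":{"commands":{"type":"array"},"force":{"type":"number"}},"required":["commands"]}

```bash
mkdir -p pics; cat > h.py <<'E'
import numpy as np, cv2
from bench import read_state, get_image, finish_job
from scipy.spatial.transform import Rotation as Ro
def grab(n):
    d=get_image(n); d['R']=cv2.Rodrigues(np.array(d['rvec'],float))[0]; d['t']=np.array(d['tvec'],float).ravel(); return d
def save(d,f,crop=None,s=1):
    im=cv2.cvtColor(d['frame'],cv2.COLOR_RGB2BGR)
    if crop: im=im[crop[1]:crop[3],crop[0]:crop[2]]
    cv2.imwrite('pics/'+f,cv2.resize(im,None,fx=s,fy=s,interpolation=cv2.INTER_CUBIC))
def ray(d,u,v):
    r=d['R'].T@np.array([(u-d['cx'])/d['fx'],(v-d['cy'])/d['fy'],1]); return -d['R'].T@d['t'], r/np.linalg.norm(r)
def onz(d,u,v,z):
    o,r=ray(d,u,v); return o+r*(z-o[2])/r[2]
def proj(d,p):
    c=d['R']@np.array(p,float)+d['t']; return np.array([d['fx']*c[0]/c[2]+d['cx'],d['fy']*c[1]/c[2]+d['cy']])
def tri(obs):
    A=np.zeros((3,3));b=np.zeros(3)
    for d,u,v in obs:
        o,r=ray(d,u,v);M=np.eye(3)-np.outer(r,r);A+=M;b+=M@o
    return np.linalg.solve(A,b)
def blobs(d,lo,hi,amin=30):
    h=cv2.cvtColor(d['frame'],cv2.COLOR_RGB2HSV); m=cv2.inRange(h,np.array(lo),np.array(hi))
    n,l,s,c=cv2.connectedComponentsWithStats(m); return [(c[i].round(1),s[i],l==i) for i in range(1,n) if s[i,4]>=amin]
E
python3 - <<'E'
from h import *
s=read_state(); print({k:np.round(v,3) for k,v in s.items()})
for n in ['scene','side','wrist']:
    d=grab(n); print(n,(-d['R'].T@d['t']).round(3),d['fx'],d['R'][2].round(2)); save(d,n+'0.png')
a=[cv2.imread(f'pics/{n}0.png') for n in ['scene','side']]
cv2.imwrite('pics/both.png',cv2.resize(np.vstack(a),None,fx=.71,fy=.71))
E
```

```text
{'t': np.float64(0.0), 'joint_positions': array([61.836, 17.862,  0.803, 86.692, -0.252, 75.582, -1.559]), 'dq': array([-0.006, -0.055, -0.045,  0.095,  0.149,  0.134,  0.103]), 'joint_efforts': array([-0.0000e+00, -3.7992e+01,  1.4600e-01, -2.3059e+01,  1.2000e-02,
        1.4000e-02, -0.0000e+00]), 'tcp_pos': array([ 0.239, -0.495,  0.23 ]), 'orientation': array([-1.79865e+02,  6.00000e-03,  2.57770e+01]), 'contact_force': array([-0.438, -0.283, -0.356]), 'torque': array([-0.048, -0.046, -0.031]), 'grip_force': np.float64(0.0), 'opening': np.float64(0.085)}
scene [ 1.375 -0.239  0.628] 393.52563559617715 [-0.81  0.23 -0.55]
side [0.181 0.67  0.725] 397.21176729429914 [ 0.34 -0.67 -0.66]
wrist [ 0.313 -0.459  0.373] 312.44339184216494 [-0.29 -0.14 -0.95]
```

View pics/scene0.png

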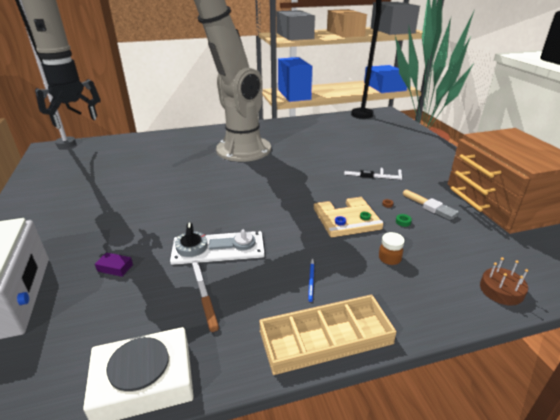

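View pics/side0.png

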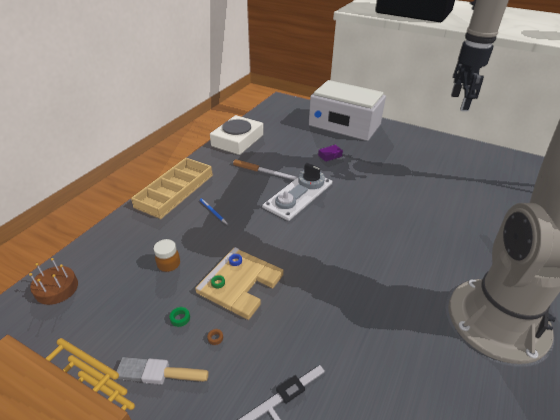

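The pin carries blue (scene 341,221) and green (365,216) rings. A larger green ring (403,220) and a brown one (388,203) lie off the pin. The head is at (218,247), with its black knob on the left (190,238). Next I'll compare the candidates' sizes and confirm in a crop.

```bash
python3 - <<'E'
from h import *
S=grab('scene');D=grab('side')
for n,d in(('scene',S),('side',D)):
  for nm,lo,hi in(('green',(50,110,40),(80,255,255)),('blue',(112,150,60),(128,255,255)),('white/head',(0,0,185),(180,40,255))):
    for c,s,m in blobs(d,lo,hi,40):
      if nm!='white/head' or 500<s[4]<6000: print(n,nm,c,s,onz(d,*c,.026).round(3))
save(S,'crop.png',(160,180,430,270),2.9)
E
```

```text
scene green [430.3  30.9] [423   1  18  63 550] [-2.011  2.148  0.026]
scene green [452.7  72.9] [437  28  31  76 670] [-0.662  1.405  0.026]
scene green [440.6  57.7] [435  30  13  52 261] [-1.033  1.579  0.026]
scene green [407.9  65.1] [398  38  19  49 343] [-0.909  1.253  0.026]
scene green [364.9 215.5] [360 212  11   8  68] [0.58  0.224 0.026]
scene green [403.2 219.8] [396 214  16  13 163] [0.627 0.314 0.026]
scene blue [340.  220.3] [336 217   9   8  63] [0.582 0.15  0.026]
scene white/head [334.5  13.7] [297   6  75  23 568] [-3.389  1.772  0.026]
scene white/head [335.2  61.2] [ 292   42   79   43 2338] [-1.14   0.849  0.026]
scene white/head [537.7 109.3] [ 509   76   51   72 2398] [0.007 1.372 0.026]
scene white/head [  8.  236.7] [  0 218  24  53 658] [ 0.416 -0.687  0.026]
scene white/head [218.3 253.5] [ 170  231   94   51 1141] [ 0.63  -0.185  0.026]
scene white/head [137.3 381.6] [  83  327  109   93 5047] [ 0.928 -0.364  0.026]
side green [217.8 281.4] [211 276  14  12 112] [0.576 0.223 0.026]
side green [179.3 316.3] [169 307  21  20 284] [0.592 0.337 0.026]
side blue [235.4 259.6] [229 255  13  11  84] [0.578 0.148 0.026]
side white/head [234.7  43.4] [ 219    0   30   91 1999] [ 1.448 -1.166  0.026]
side white/head [441.1  18. ] [335   0 138  32 926] [ 0.587 -2.286  0.026]
side white/head [528.5  25.3] [ 497    7   63   41 1671] [ 0.072 -2.416  0.026]
side white/head [349.5  92.3] [315  80  68  26 923] [ 0.687 -0.89   0.026]
side white/head [238.6 132.7] [210 116  53  37 512] [ 0.904 -0.367  0.026]
side white/head [296.  199.2] [263 180  69  39 576] [ 0.557 -0.129  0.026]
```

View pics/crop.png

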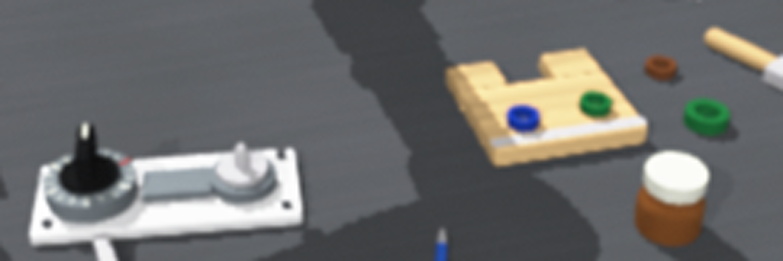

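The green ring on the pin at scene (365,216) fits. The other green one at (403,220) is clearly larger, and the one at (388,203) is brown. Next I'll view the head with the wrist camera, then the rings.

send_rows(
  commands=[
    [85,[0.95,-0.307,-0.04],[0,0,0]],
    [85,[0.95,-0.307,-0.04],[0,0,0]],
    [85,[0.95,-0.307,-0.04],[0,0,0]],
    [85,[0.95,-0.307,-0.04],[0,0,0]],
    [85,[0.95,-0.307,-0.04],[0,0,0]],
    [85,[0.95,-0.307,-0.04],[0,0,0]],
    [85,[0.95,-0.307,-0.04],[0,0,0]],
    [85,[0.95,-0.307,-0.04],[0,0,0]],
  ],
)

```text
t: 0.92
tcp_pos: [0.4223, -0.3195, 0.2413]
orientation: [-180.0, -0.1, 26.2]
contact_force: [-1.5, -0.4, 0.3]
opening: 0.0848
grip_force: 0.0
```

send_rows(
  commands=[
    [85,[0.95,-0.307,-0.04],[0,0,0]],
    [85,[0.95,-0.307,-0.04],[0,0,0]],
    [85,[0.95,-0.307,-0.04],[0,0,0]],
    [85,[0.95,-0.307,-0.04],[0,0,0]],
    [85,[0.95,-0.307,-0.04],[0,0,0]],
    [85,[0.95,-0.307,-0.04],[0,0,0]],
    [85,[0.95,-0.307,-0.04],[0,0,0]],
    [85,[0.95,-0.307,-0.04],[0,0,0]],
  ],
)

```text
t: 1.58
tcp_pos: [0.6011, -0.1486, 0.2502]
orientation: [-179.9, 0.0, 26.0]
contact_force: [-0.3, -0.9, 0.8]
opening: 0.0848
grip_force: 0.0
```

send_rows(
  commands=[
    [85,[0,0,0],[0,0,0]],
    [85,[0,0,0],[0,0,0]],
  ],
)

```text
t: 1.75
tcp_pos: [0.5989, -0.1538, 0.2511]
orientation: [179.9, 0.1, 25.5]
contact_force: [0.0, 0.1, -0.1]
opening: 0.0854
grip_force: 0.0
```

```bash
python3 - <<'E'
from h import *
s=read_state(); print(s['t'],s['tcp_pos'],s['orientation'],s['joint_positions'])
d=grab('wrist'); save(d,'w1.png'); np.save('w1.npy',d,allow_pickle=True); print((-d['R'].T@d['t']).round(3))
E
```

```text
1.75 [ 0.59887097 -0.15384963  0.25107252] [1.79917711e+02 1.21375308e-01 2.55139947e+01] [ 20.91755438  26.27977262 -12.77588368  72.28002173   5.81114493
  82.09899759 -55.86755666]
[ 0.674 -0.118  0.393]
```

View pics/w1.png

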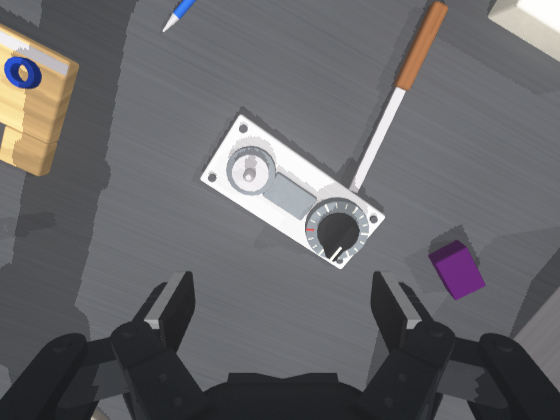

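The wrist view shows the head: spindle about (250,172), knob (338,232) with its white pointer toward (336,255), red tick (310,230). The file tip is near (357,187). Next I'll measure the head's pose metrically.

```bash
python3 - <<'E'
from h import *
d=np.load('w1.npy',allow_pickle=True).item()
f=d['frame']; h=cv2.cvtColor(f,cv2.COLOR_RGB2HSV)
m=cv2.inRange(h,np.array((0,0,190)),np.array((180,35,255))); m[:100]=0; m[280:]=0
m=cv2.morphologyEx(m,cv2.MORPH_OPEN,np.ones((4,4)))  # drop the thin file
n,l,s,c=cv2.connectedComponentsWithStats(m); print(s[1:][s[1:,4]>100])
k=[i for i in range(1,n) if s[i,4]>60 and 200<c[i][0]<390]
mm=np.isin(l,k).astype(np.uint8)
ct=np.vstack(cv2.findContours(mm,0,cv2.CHAIN_APPROX_NONE)[0])[:,0]
hull=cv2.convexHull(ct)[:,0]
P=np.array([onz(d,*p,.012)[:2] for p in hull],np.float32)
(r,wh,a)=cv2.minAreaRect(P*1000); print('rect mm',r,wh,a); print(cv2.boxPoints((r,wh,a)).round(1).tolist())
# red tick, knob top, post tip
for nm,lo,hi,z in(('red',(0,120,120),(8,255,255),.032),):
  for cc,ss,_ in blobs(d,lo,hi,5): print(nm,cc,ss[4],onz(d,*cc,z).round(4))
# circles: flange
g=cv2.cvtColor(f,cv2.COLOR_RGB2GRAY)
for (x0,x1,y0,y1,rr) in((215,285,140,205,(18,30)),(295,380,190,275,(26,38))):
  C=cv2.HoughCircles(cv2.resize(g[y0:y1,x0:x1],None,fx=4,fy=4,interpolation=cv2.INTER_CUBIC),cv2.HOUGH_GRADIENT,2,40,param1=80,param2=30,minRadius=rr[0]*4,maxRadius=rr[1]*4)
  if C is not None:
    for q in C[0][:3]: u,v=q[0]/4+x0,q[1]/4+y0; print('circ',u,v,q[2]/4,onz(d,u,v,.032).round(4))
save(d,'w1c.png',(195,105,395,275),3.9)
E
```

```text
[[ 355  101   46   89  911]
 [ 202  117  183  131 5804]
 [ 233  156   37   37  972]]
rect mm (596.672607421875, -180.370361328125) (175.55572509765625, 244.46397399902344) 31.22174072265625
[[458.20001220703125, -121.30000305175781], [585.0, -330.3999938964844], [735.0999755859375, -239.39999389648438], [608.4000244140625, -30.299999237060547]]
red [310.1 229.3] 12 [ 0.554  -0.2138  0.032 ]
circ 250.75 171.75 24.2 [ 0.589  -0.1176  0.032 ]
circ 239.25 169.75 29.7 [ 0.5854 -0.1045  0.032 ]
circ 257.25 163.75 29.7 [ 0.6009 -0.1207  0.032 ]
circ 336.75 229.25 32.2 [ 0.5683 -0.2438  0.032 ]
circ 328.75 222.75 33.3 [ 0.5717 -0.2307  0.032 ]
circ 339.75 239.25 26.7 [ 0.558  -0.2538  0.032 ]
```

View pics/w1c.png

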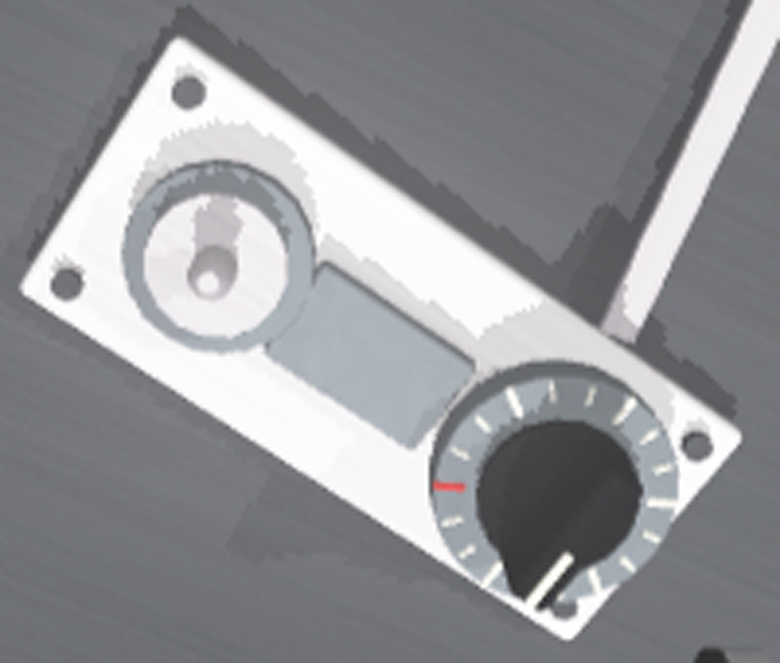

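Crop corners: (178,38), (22,287), (570,640), (741,437). Post tip (210,281); flange disc spans x 143–298, y 193–337. I'll turn those into coordinates.

```bash
cat > w1m.py <<'E'
from h import *
d=np.load('w1.npy',allow_pickle=True).item()
F=lambda x,y:(195+x/3.9-.37,105+y/3.9-.37)
C=np.array([onz(d,*F(*p),.012)[:2] for p in((178,38),(22,287),(570,640),(741,437))])
if __name__=='__main__':
  print(C.round(4).tolist(), [np.linalg.norm(C[i]-C[i-1]).round(4) for i in range(4)])
  c=C.mean(0); yv=(C[0]+C[1]-C[2]-C[3])/2; yv/=np.linalg.norm(yv); xv=np.array([yv[1],-yv[0]])
  print('c',c,'yaw',np.degrees(np.arctan2(xv[1],xv[0])),'seat',c+.065*yv,'knob',c-.065*yv)
  print('post tip',onz(d,*F(210,281),.053),'flange',onz(d,*F(220.5,265),.032),'housing',onz(d,*F(219.5,255),.03))
  print('dial',onz(d,*F(555,485),.032),'ptr out/in',onz(d,*F(530,605),.070),onz(d,*F(570,555),.070),'red',onz(d,*F(450,488),.032))
E
python3 w1m.py
```

```text
[[0.6413, -0.0794], [0.5498, -0.0641], [0.5132, -0.2842], [0.6048, -0.2986]] [np.float64(0.2223), np.float64(0.0928), np.float64(0.2231), np.float64(0.0927)]
c [ 0.57727164 -0.18157238] yaw -9.44684374454097 seat [ 0.58794026 -0.11745389] knob [ 0.56660303 -0.24569087]
post tip [ 0.58770504 -0.11757536  0.053     ] flange [ 0.58827779 -0.11847028  0.032     ] housing [ 0.59048619 -0.11697339  0.03      ]
dial [ 0.56874091 -0.24388709  0.032     ] ptr out/in [ 0.54278621 -0.24242258  0.07      ] [ 0.56222503 -0.24521901  0.07      ] red [ 0.55336787 -0.21397866  0.032     ]
```

send_rows(
  commands=[
    [70,[0.5,-0.97,0.0],[0,0,0]],
    [70,[0.5,-0.97,0.0],[0,0,0]],
    [70,[0.5,-0.97,0.0],[0,0,0]],
    [70,[0.5,-0.97,0.0],[0,0,0]],
    [70,[0.5,-0.97,0.0],[0,0,0]],
    [70,[0.5,-0.97,0.0],[0,0,0]],
    [70,[0.5,-0.97,0.0],[0,0,0]],
    [70,[0.5,-0.97,0.0],[0,0,0]],
  ],
)

```text
t: 2.47
tcp_pos: [0.6055, 0.1301, 0.2516]
orientation: [-179.7, -0.1, 26.3]
contact_force: [-0.2, 1.4, -0.1]
opening: 0.0699
grip_force: 0.0
```

send_rows(
  commands=[
    [50,[0.07,-0.41,0.24],[0,0,-0.306]],
    [50,[0.07,-0.41,0.24],[0,0,-0.306]],
    [50,[0.07,-0.41,0.24],[0,0,-0.306]],
    [50,[0.07,-0.41,0.24],[0,0,-0.306]],
    [50,[0.07,-0.41,0.24],[0,0,-0.306]],
    [50,[0.07,-0.41,0.24],[0,0,-0.306]],
    [50,[0.07,-0.41,0.24],[0,0,-0.306]],
    [50,[0.07,-0.41,0.24],[0,0,-0.306]],
  ],
)

```text
t: 3.13
tcp_pos: [0.5793, 0.2189, 0.1913]
orientation: [179.9, 0.1, 80.9]
contact_force: [0.1, -1.0, 0.3]
opening: 0.05
grip_force: 0.0
```

send_rows(
  commands=[
    [50,[0,0,0],[0,0,0]],
    [50,[0,0,0],[0,0,0]],
    [50,[0,0,0],[0,0,0]],
  ],
)

```text
t: 3.38
tcp_pos: [0.5789, 0.2205, 0.1914]
orientation: [180.0, 0.0, 80.6]
contact_force: [-0.9, 0.5, 0.6]
opening: 0.0499
grip_force: 0.0
```

```bash
cat > meas.py <<'E'
from h import *
def fit(d,lo,hi,z,amin=150):
    out=[]
    for c,s,m in blobs(d,lo,hi,amin):
        ct=max(cv2.findContours(m.astype(np.uint8),0,cv2.CHAIN_APPROX_NONE)[0],key=len)[:,0]
        P=np.array([onz(d,*p,z)[:2] for p in ct],np.float32)*1000
        (q,r)=cv2.minEnclosingCircle(P); e=cv2.fitEllipse(ct)
        out.append((np.round(c,1),s[:5].tolist(),np.round(q,1),round(2*r,1),np.round(e[0],2).tolist(),np.round(onz(d,*e[0],z)[:2]*1000,1)))
    return out
E
python3 - <<'E'
from meas import *
s=read_state(); print(s['t'],s['tcp_pos'],s['orientation'],s['joint_positions'].round(1))
d=grab('wrist'); np.save('w2.npy',d,allow_pickle=True); save(d,'w2.png'); print((-d['R'].T@d['t']).round(3))
for x in fit(d,(50,110,30),(80,255,255),.030): print('g',x)
for x in fit(d,(112,150,40),(128,255,255),.030): print('b',x)
print(proj(d,s['tcp_pos']))
E
```

```text
3.3833 [0.57888687 0.22048155 0.19139031] [1.79971434e+02 4.78971928e-02 8.06163330e+01] [ -3.3  30.3 -30.   77.6  15.1  76.  -42.9]
[0.592 0.303 0.334]
g (array([290.2,  70.9]), [268, 48, 45, 48, 1152], array([603.1, 327.7]), 39.5, [290.1, 71.37], array([603.3, 328.1]))
[283.32219422 273.13780944]
```

View pics/w2.png

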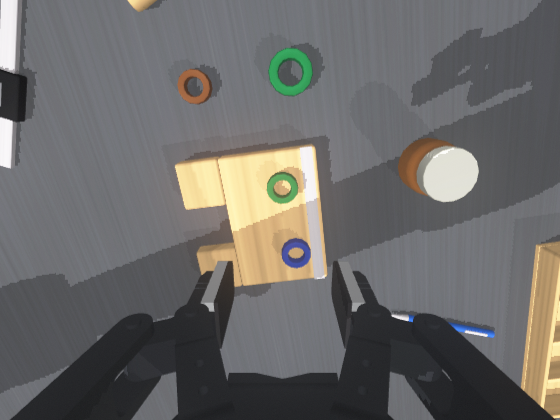

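Green ring on the pin at (282,187), blue (296,253), larger green ring (291,71), brown (194,86), jar (445,172). I'll fit the ring.

```bash
python3 - <<'E'
from meas import *
d=np.load('w2.npy',allow_pickle=True).item()
h=cv2.cvtColor(d['frame'],cv2.COLOR_RGB2HSV); print(h[187,268:298].tolist()[::3])
for z in(.026,.032):
  for x in fit(d,(45,120,25),(90,255,255),z,60): print('g',x)
  for x in fit(d,(105,130,40),(130,255,255),z,100): print('b',x)
# height by two views: wrist + side/scene centroid rays
S=grab('scene');D=grab('side')
def cen(d,box):
  for c,s,m in blobs(d,(45,110,25),(85,255,255),40):
    if box[0]<c[0]<box[1] and box[2]<c[1]<box[3]:
      ct=max(cv2.findContours(m.astype(np.uint8),0,cv2.CHAIN_APPROX_NONE)[0],key=len); return cv2.fitEllipse(ct)[0]
a=cen(d,(260,310,165,215));b=cen(S,(350,380,205,230));c=cen(D,(200,230,265,300)); print(a,b,c)
print(tri([(d,*a),(S,*b)]),tri([(d,*a),(D,*c)]),tri([(d,*a),(S,*b),(D,*c)]))
E
```

```text
[[58, 108, 174], [57, 109, 164], [17, 109, 205], [16, 107, 200], [17, 107, 212], [17, 107, 212], [22, 90, 247], [22, 88, 249], [62, 113, 173], [61, 110, 163]]
g (array([290.2,  70.8]), [268, 48, 45, 48, 1133], array([603.3, 327.9]), 40.0, [290.11, 71.33], array([603.4, 328.4]))
b (array([296.2, 254.5]), [283, 243, 27, 24, 292], array([580.9, 145.7]), 30.1, [295.96, 254.43], array([581.1, 145.8]))
b (array([471.4, 329.1]), [448, 322, 47, 16, 232], array([773.3,  14. ]), 61.7, [470.97, 329.61], array([773. ,  12.5]))
g (array([290.2,  70.8]), [268, 48, 45, 48, 1133], array([603.1, 327.4]), 39.2, [290.11, 71.33], array([603.2, 327.9]))
b (array([296.2, 254.5]), [283, 243, 27, 24, 292], array([581.2, 148.8]), 29.5, [295.96, 254.43], array([581.3, 148.8]))
b (array([471.4, 329.1]), [448, 322, 47, 16, 232], array([769.7,  19.6]), 60.5, [470.97, 329.61], array([769.5,  18.1]))
(290.51898193359375, 188.06854248046875) (364.8148498535156, 215.49185180664062) (217.6984100341797, 281.373046875)
[0.58636909 0.22121752 0.03049512] [0.58564411 0.21524323 0.01123755] [0.58210699 0.22166728 0.02551544]
```

```bash
python3 - <<'E'
from meas import *
d=np.load('w2.npy',allow_pickle=True).item()
for z in(.026,.032):
  for x in fit(d,(38,80,25),(90,255,255),z,60): print('g',x)
E
cat > ringtri.py <<'E'
E
rm ringtri.py
```

```text
g (array([290.2,  70.9]), [268, 48, 45, 48, 1209], array([603.4, 327.8]), 40.6, [290.12, 71.38], array([603.4, 328.4]))
g (array([282. , 187.3]), [267, 172, 31, 32, 548], array([578.5, 222.6]), 32.9, [281.91, 187.41], array([578.4, 222.9]))
g (array([290.2,  70.9]), [268, 48, 45, 48, 1209], array([603.2, 327.4]), 39.8, [290.12, 71.38], array([603.2, 327.9]))
g (array([282. , 187.3]), [267, 172, 31, 32, 548], array([578.8, 224.1]), 32.3, [281.91, 187.41], array([578.6, 224.5]))
```

send_rows(
  commands=[
    [50,[0.012,-0.003,0.366],[0,0,0]],
    [50,[0.012,-0.003,0.366],[0,0,0]],
    [50,[0.012,-0.003,0.366],[0,0,0]],
    [50,[0.012,-0.003,0.366],[0,0,0]],
    [50,[0.012,-0.003,0.366],[0,0,0]],
    [50,[0.012,-0.003,0.366],[0,0,0]],
  ],
)

```text
t: 4.03
tcp_pos: [0.58, 0.2264, 0.1026]
orientation: [179.8, -0.2, 80.8]
contact_force: [0.5, 0.3, 1.1]
opening: 0.0499
grip_force: 0.0
```

```bash
python3 - <<'E'
from meas import *
s=read_state(); print(s['t'],s['tcp_pos'],s['orientation'])
d=grab('wrist'); d0=np.load('w2.npy',allow_pickle=True).item(); save(d,'w3.png')
for z in(.026,.032):
  for x in fit(d,(38,80,25),(90,255,255),z,200): print('g',x); e=x[4]
S=grab('scene');D=grab('side')
for L in([(d0,281.91,187.41),(d,*e)],[(d,*e),(S,364.8,215.5)],[(d,*e),(D,217.7,281.4)],[(d0,281.91,187.41),(d,*e),(S,364.8,215.5),(D,217.7,281.4)]): print(tri(L))
E
```

```text
4.0333 [0.580045   0.22635422 0.10260096] [ 1.79764587e+02 -1.64713978e-01  8.08421282e+01]
g (array([293.2,  67.7]), [262, 36, 62, 66, 2316], array([603.2, 327.9]), 39.9, [293.01, 68.49], array([603.3, 328.6]))
g (array([281.7, 225.7]), [261, 204, 42, 43, 1001], array([578.3, 222.8]), 34.3, [281.31, 225.84], array([578.4, 222.6]))
g (array([293.2,  67.7]), [262, 36, 62, 66, 2316], array([602.9, 327.4]), 38.8, [293.01, 68.49], array([603., 328.]))
g (array([281.7, 225.7]), [261, 204, 42, 43, 1001], array([578.6, 225.1]), 33.4, [281.31, 225.84], array([578.8, 224.9]))
[0.57851437 0.22353632 0.02843248]
[0.57903176 0.22342579 0.02627467]
[0.57817307 0.22127805 0.02308611]
[0.57816364 0.22302752 0.02546719]
```

send_rows(
  commands=[
    [46,[-0.01,-0.004,0.28],[0,0,0]],
    [46,[-0.01,-0.004,0.28],[0,0,0]],
    [46,[-0.01,-0.004,0.28],[0,0,0]],
    [46,[-0.01,-0.004,0.28],[0,0,0]],
    [46,[-0.01,-0.004,0.28],[0,0,0]],
    [46,[-0.01,-0.004,0.28],[0,0,0]],
  ],
)

```text
t: 4.68
tcp_pos: [0.5789, 0.2243, 0.0328]
orientation: [179.7, -0.2, 80.9]
contact_force: [-0.3, 0.7, -1.2]
opening: 0.0461
grip_force: 0.0
```

send_rows(
  commands=[
    [46,[0,0,0.02],[0,0,0]],
    [46,[0,0,0.02],[0,0,0]],
    [46,[0,0,0.02],[0,0,0]],
  ],
)

```text
t: 4.93
tcp_pos: [0.5771, 0.223, 0.0253]
orientation: [180.0, -0.0, 80.9]
contact_force: [0.6, 0.2, 0.9]
opening: 0.0463
grip_force: 0.0
```

```bash
python3 - <<'E'
from meas import *
s=read_state(); print(s['t'],s['tcp_pos'],s['orientation'],s['contact_force'])
d=grab('wrist'); save(d,'w4.png',(180,130,400,350),2.7)
E
```

```text
4.9333 [0.57707088 0.22297499 0.02533749] [ 1.79957687e+02 -1.29279707e-02  8.08555643e+01] [0.58338488 0.20999805 0.86369023]
```

View pics/w4.png

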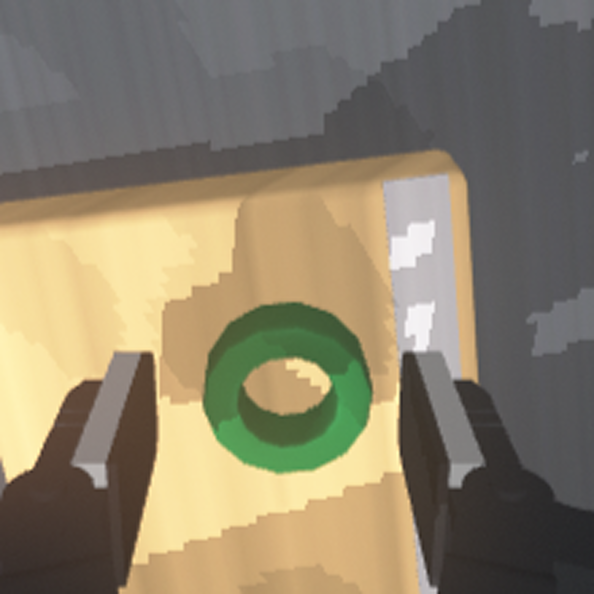

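The ring sits centred between the pads, at crop (288,388). I'll lower until the tips touch or nearly touch the board.

send_rows(
  commands=[
    [46,[0.0,0.0,0.016],[0,0,0]],
    [46,[0,0,0.016],[0,0,0]],
    [46,[0,0,0.016],[0,0,0]],
  ],
)

```text
t: 5.23
tcp_pos: [0.5765, 0.2227, 0.0204]
orientation: [-180.0, 0.0, 80.9]
contact_force: [-0.0, 0.2, -0.5]
opening: 0.046
grip_force: 0.0
```

send_rows(
  commands=[
    [46,[0.0,0.0,0.01],[0,0,0]],
    [46,[0,0,0.01],[0,0,0]],
    [46,[0,0,0.01],[0,0,0]],
  ],
)

```text
t: 5.48
tcp_pos: [0.5767, 0.2229, 0.0181]
orientation: [-180.0, 0.0, 80.9]
contact_force: [-0.2, -0.0, 0.1]
opening: 0.0461
grip_force: 0.0
```

send_rows(
  commands=[
    [28,[0,0,0],[0,0,0]],
    [28,[0,0,0],[0,0,0]],
    [28,[0,0,0],[0,0,0]],
    [28,[0,0,0],[0,0,0]],
    [28,[0,0,0],[0,0,0]],
    [28,[0,0,0],[0,0,0]],
    [28,[0,0,0],[0,0,0]],
    [28,[0,0,0],[0,0,0]],
  ],
  force=30,
)

```text
t: 6.15
tcp_pos: [0.5774, 0.2235, 0.0198]
orientation: [179.9, -0.1, 80.9]
contact_force: [-1.2, -0.9, 4.8]
opening: 0.0309
grip_force: 31.6
```

```bash
python3 - <<'E'
from meas import *
s=read_state(); print(s['t'],s['tcp_pos'],s['orientation'],s['contact_force'],s['opening'],s['grip_force'])
d=grab('wrist');
for x in fit(d,(38,80,25),(90,255,255),.032,200): print('g',x)
E
```

```text
6.15 [0.57741811 0.22354769 0.01976434] [ 1.79915489e+02 -6.61088543e-02  8.08588211e+01] [-1.21268524 -0.86639305  4.76494093] 0.03088227037083848 31.64826451538829
g (array([305.6,  42.4]), [256, 0, 99, 94, 5522], array([602. , 325.9]), 37.0, [305.22, 42.56], array([602. , 325.5]))
g (array([282.3, 280. ]), [251, 247, 64, 66, 2767], array([577.4, 226.6]), 35.6, [282.31, 279.8], array([577.4, 227.1]))
```

Holding at 31 mm opening with 31 N. The tips touched the board, so tip height ≈ TCP height. I'll lift and carry.

send_rows(
  commands=[
    [28,[0,0,-0.4],[0,0,0]],
    [28,[0,0,-0.4],[0,0,0]],
    [28,[0,0,-0.4],[0,0,0]],
    [28,[0,0,-0.4],[0,0,0]],
    [28,[0,0,-0.4],[0,0,0]],
  ],
)

```text
t: 6.62
tcp_pos: [0.5776, 0.2233, 0.1198]
orientation: [179.8, -0.1, 80.9]
contact_force: [-0.4, 0.1, -1.2]
opening: 0.031
grip_force: 29.9
```

send_rows(
  commands=[
    [28,[-0.67,0.13,0],[0,0,0]],
    [28,[-0.67,0.13,0],[0,0,0]],
    [28,[-0.67,0.13,0],[0,0,0]],
    [28,[-0.67,0.13,0],[0,0,0]],
    [28,[-0.67,0.13,0],[0,0,0]],
    [28,[-0.67,0.13,0],[0,0,0]],
    [28,[-0.67,0.13,0],[0,0,0]],
  ],
)

```text
t: 7.2
tcp_pos: [0.581, 0.0519, 0.1165]
orientation: [-179.8, 0.0, 80.8]
contact_force: [-0.3, 0.1, -0.5]
opening: 0.0308
grip_force: 29.9
```

send_rows(
  commands=[
    [28,[-0.67,0.13,0],[0,0,0]],
    [28,[-0.67,0.13,0],[0,0,0]],
    [28,[-0.67,0.13,0],[0,0,0]],
    [28,[-0.67,0.13,0],[0,0,0]],
    [28,[-0.67,0.13,0],[0,0,0]],
    [28,[-0.67,0.13,0],[0,0,0]],
    [28,[-0.67,0.13,0],[0,0,0]],
    [28,[-0.67,0.13,0],[0,0,0]],
  ],
)

```text
t: 7.87
tcp_pos: [0.5879, -0.1138, 0.1179]
orientation: [-179.9, -0.2, 81.2]
contact_force: [-0.2, 0.2, -0.3]
opening: 0.031
grip_force: 29.9
```

send_rows(
  commands=[
    [28,[0,0,0],[0,0,0]],
    [28,[0,0,0],[0,0,0]],
    [28,[0,0,0],[0,0,0]],
    [28,[0,0,0],[0,0,0]],
  ],
)

```text
t: 8.2
tcp_pos: [0.5878, -0.1173, 0.1184]
orientation: [180.0, -0.0, 80.9]
contact_force: [-0.8, 0.2, -0.4]
opening: 0.0309
grip_force: 29.9
```

```bash
python3 - <<'E'
from meas import *
s=read_state(); print(s['t'],s['tcp_pos'],s['orientation'],s['contact_force'],s['opening'],s['grip_force'])
d=grab('wrist'); save(d,'w5.png',(180,100,400,320),2.7); np.save('w5.npy',d,allow_pickle=True)
z0=s['tcp_pos'][2]
for z in(z0+.006,z0+.012):
  for x in fit(d,(38,80,25),(90,255,255),z,200): print('g',x)
print('proj seat/tip',proj(d,(.588,-.1175,.032)),proj(d,(.588,-.1175,.053)))
S=grab('scene');D=grab('side');o=[]
for q in(S,D):
  for c,b,m in blobs(q,(40,80,25),(85,255,255),40): print(c,b[4])
E
```

```text
8.2 [ 0.58783203 -0.11726886  0.11836549] [ 1.79995977e+02 -5.96117150e-03  8.09396839e+01] [-0.83548198  0.16966318 -0.38320914] 0.030900831986499632 29.90535020828247
g (array([282.3, 285.5]), [251, 256, 64, 57, 2269], array([ 586.7, -120.5]), 33.1, [282.26, 284.13], array([ 586.8, -119.9]))
g (array([282.3, 285.5]), [251, 256, 64, 57, 2269], array([ 587.3, -116.8]), 31.6, [282.26, 284.13], array([ 587.4, -116.2]))
proj seat/tip [283.30906904 216.48514504] [283.38467384 226.51530843]
[431.4  28.7] 820
[453.4  72. ] 888
[441.   56.4] 347
[407.3  64.5] 518
[403.3 219.8] 175
[284.5 169.1] 74
[179.3 316.3] 300
```

View pics/w5.png

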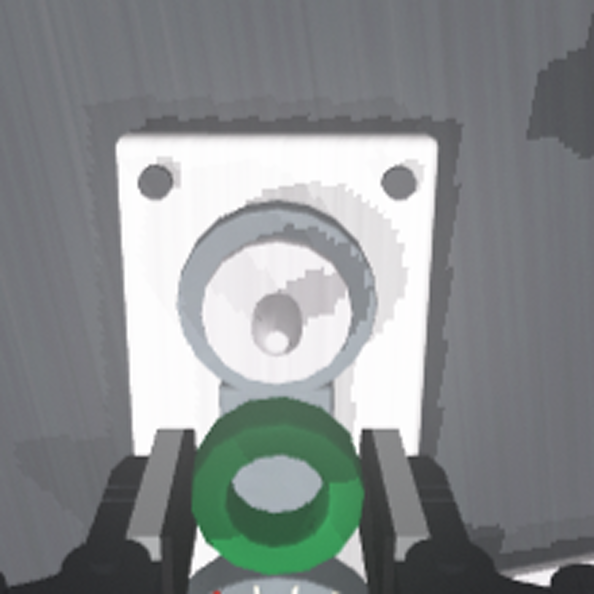

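```bash
python3 - <<'E'
from h import *
d=np.load('w5.npy',allow_pickle=True).item(); a=np.load('w1.npy',allow_pickle=True).item()
F=lambda x,y:(180+x/2.7-.3,100+y/2.7-.3); G=lambda x,y:(195+x/3.9-.37,105+y/3.9-.37)
print('tip',onz(d,*F(276,341),.053),'flange',onz(d,*F(276,311.5),.032),'housing',onz(d,*F(278,293),.03))
print('tri tip',tri([(d,*F(276,341)),(a,*G(210,281))]),'tri flange',tri([(d,*F(276,311.5)),(a,*G(220.5,265))]))
for z in(.128,.13): print('ring top',onz(d,*F(277,484),z))
print(onz(d,*F(277.5,463),.1304),onz(d,*F(277.5,480),.1304))
E
```

```text
tip [ 0.58702953 -0.11694022  0.053     ] flange [ 0.58711823 -0.11617262  0.032     ] housing [ 0.58847022 -0.11137188  0.03      ]
tri tip [ 0.58704681 -0.11764405  0.05099892] tri flange [ 0.58673596 -0.11848595  0.02546283]
ring top [ 0.58767952 -0.11479516  0.128     ]
ring top [ 0.58787241 -0.11359702  0.13      ]
[ 0.58866184 -0.10922259  0.1304    ] [ 0.58812559 -0.11257525  0.1304    ]
```

send_rows(
  commands=[
    [28,[0,0,0.27],[0,0,0]],
    [28,[0,0,0.27],[0,0,0]],
    [28,[0,0,0.27],[0,0,0]],
    [28,[0,0,0.27],[0,0,0]],
    [28,[0,0,0.27],[0,0,0]],
  ],
)

```text
t: 8.77
tcp_pos: [0.5884, -0.1182, 0.0522]
orientation: [179.9, 0.0, 80.9]
contact_force: [0.1, -0.4, -0.5]
opening: 0.0307
grip_force: 30.3
```

send_rows(
  commands=[
    [28,[0,0,0.028],[0,0,0]],
    [28,[0,0,0.028],[0,0,0]],
    [28,[0,0,0.028],[0,0,0]],
    [28,[0,0,0.028],[0,0,0]],
  ],
)

```text
t: 9.1
tcp_pos: [0.588, -0.1183, 0.0444]
orientation: [180.0, 0.0, 80.8]
contact_force: [-0.0, -0.3, -0.6]
opening: 0.031
grip_force: 30.3
```

```bash
python3 - <<'E'
from meas import *
s=read_state(); print(s['t'],s['tcp_pos'],s['orientation'],s['contact_force'],s['torque'],s['opening'],s['grip_force'])
d=grab('wrist'); save(d,'w6.png',(220,180,350,330),4)
E
```

```text
9.1 [ 0.58799953 -0.11833768  0.04442093] [1.79951609e+02 1.47763357e-02 8.08494829e+01] [-0.02579563 -0.3197221  -0.64294056] [ 0.06624782 -0.05411267  0.02023889] 0.030988264702549125 30.33860762603581
```

View pics/w6.png

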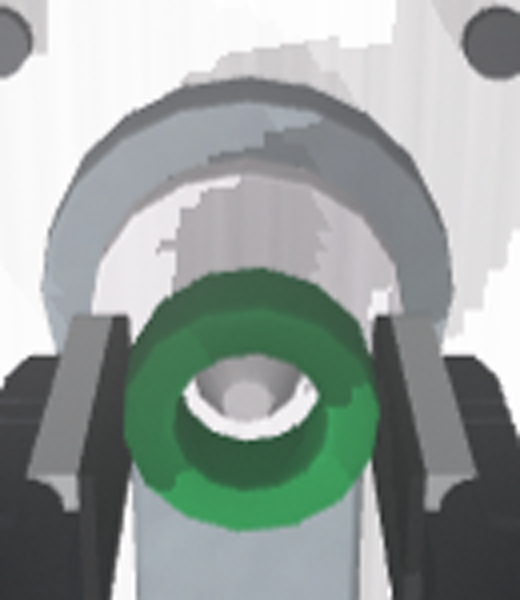

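The post tip (crop 246,400) is inside the hole, whose top-rim centre is about (251,420), so there's a slight offset to correct.

```bash
python3 - <<'E'
from h import *
d=grab('wrist');F=lambda x,y:(220+x/4-.37,180+y/4-.37)
z=read_state()['tcp_pos'][2]
for h in(.011,.013): r=onz(d,*F(251,420),z+h); t=onz(d,*F(246,400),.053); print(r,t,(t-r)[:2])
a=np.radians(80.85); e=(t-onz(d,*F(251,420),z+.012))[:2]; print('tool x,y /0.25',e@[np.cos(a),np.sin(a)]/.25,e@[np.sin(a),-np.cos(a)]/.25)
E
```

```text
[ 0.58751332 -0.11819834  0.05527697] [ 0.58713035 -0.11673682  0.053     ] [-0.00038296  0.00146152]
[ 0.58771376 -0.11695218  0.05727697] [ 0.58713035 -0.11673682  0.053     ] [-0.0005834   0.00021537]
tool x,y /0.25 0.0030037554605857283 -0.0024414542436348666
```

send_rows(
  commands=[
    [28,[0.003,-0.002,0.0],[0,0,0]],
    [28,[0.003,-0.002,0.03],[0,0,0]],
    [28,[0.003,-0.002,0.03],[0,0,0]],
    [28,[0.003,-0.002,0.03],[0,0,0]],
  ],
)

```text
t: 9.53
tcp_pos: [0.5866, -0.1173, 0.0354]
orientation: [-179.9, 0.0, 80.9]
contact_force: [-0.0, -0.9, -1.1]
opening: 0.031
grip_force: 30.3
```

send_rows(
  commands=[
    [28,[0,0,0.012],[0,0,0]],
    [28,[0,0,0.012],[0,0,0]],
    [28,[0,0,0.012],[0,0,0]],
    [28,[0,0,0.012],[0,0,0]],
  ],
)

```text
t: 9.87
tcp_pos: [0.5874, -0.1174, 0.0333]
orientation: [-180.0, 0.0, 80.9]
contact_force: [-0.5, -0.3, -1.0]
opening: 0.031
grip_force: 30.3
```

send_rows(
  commands=[
    [28,[0,0,0.004],[0,0,0]],
    [28,[0,0,0.004],[0,0,0]],
    [28,[0,0,0.004],[0,0,0]],
  ],
)

```text
t: 10.12
tcp_pos: [0.5874, -0.1174, 0.0323]
orientation: [180.0, 0.0, 80.9]
contact_force: [0.3, -0.0, 0.3]
opening: 0.0312
grip_force: 30.3
```

send_rows(
  commands=[
    [44,[0,0,0],[0,0,0]],
    [44,[0,0,0],[0,0,0]],
    [44,[0,0,0],[0,0,0]],
    [44,[0,0,0],[0,0,0]],
    [44,[0,0,-0.02],[0,0,0]],
    [44,[0,0,-0.1],[0,0,0]],
    [44,[0,0,-0.35],[0,0,0]],
    [44,[0,0,-0.35],[0,0,0]],
  ],
)

```text
t: 10.78
tcp_pos: [0.589, -0.1173, 0.1236]
orientation: [179.7, -0.0, 80.9]
contact_force: [1.8, -0.8, 0.3]
opening: 0.0438
grip_force: 0.0
```

send_rows(
  commands=[
    [60,[0,0,-0.1],[0,0,0]],
    [60,[0,0,-0.1],[0,0,0]],
    [60,[0,0,-0.1],[0,0,0]],
    [60,[0,0,-0.1],[0,0,0]],
  ],
)

```text
t: 11.12
tcp_pos: [0.5869, -0.1174, 0.1444]
orientation: [-180.0, 0.0, 80.9]
contact_force: [0.6, -1.2, -0.7]
opening: 0.0601
grip_force: 0.0
```

```bash
python3 - <<'E'
from meas import *
s=read_state(); print(s['t'],s['tcp_pos'],s['orientation'],s['joint_positions'].round(1),s['opening'])
d=grab('wrist'); np.save('w7.npy',d,allow_pickle=True); save(d,'w7.png',(160,110,410,350),2.4)
for z in(.038,.044):
  for x in fit(d,(38,80,25),(90,255,255),z,200): print('g',x)
E
```

```text
11.1167 [ 0.58686898 -0.11738203  0.14443849] [-1.79950942e+02  1.41243427e-02  8.08553077e+01] [ 27.9  29.4 -26.8  85.3  13.8  68.7 -10.1] 0.06007485102304408
g (array([283., 209.]), [265, 192, 37, 35, 658], array([ 586.4, -118.8]), 31.5, [282.91, 209.19], array([ 586.5, -118.4]))
g (array([283., 209.]), [265, 192, 37, 35, 658], array([ 586.7, -116.8]), 30.8, [282.91, 209.19], array([ 586.8, -116.4]))
```

View pics/w7.png

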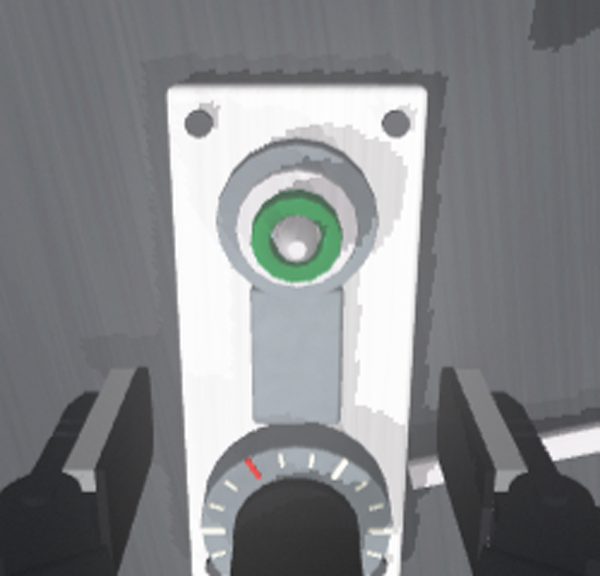

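Ring lies concentric on the seat (crop 297,238), at (0.5867,-0.117) against the post. Next I'll move to above the knob at (0.566,-0.2455), turning to yaw 170.5°.

send_rows(
  commands=[
    [60,[-0.519,-0.004,0],[0,0,-0.249]],
    [60,[-0.519,-0.004,0],[0,0,-0.249]],
    [60,[-0.519,-0.004,0],[0,0,-0.249]],
    [60,[-0.519,-0.004,0],[0,0,-0.249]],
    [60,[-0.519,-0.004,0],[0,0,-0.249]],
    [60,[-0.519,-0.004,0],[0,0,-0.249]],
    [60,[-0.519,-0.004,0],[0,0,-0.249]],
    [60,[-0.519,-0.004,0],[0,0,-0.249]],
  ],
)

```text
t: 11.83
tcp_pos: [0.5645, -0.2451, 0.1428]
orientation: [-179.9, -0.2, 125.7]
contact_force: [0.1, -0.5, -0.7]
opening: 0.06
grip_force: 0.0
```

send_rows(
  commands=[
    [60,[0,0,0],[0,0,-0.249]],
    [60,[0,0,0],[0,0,-0.249]],
    [60,[0,0,0],[0,0,-0.249]],
    [60,[0,0,0],[0,0,-0.249]],
    [60,[0,0,0],[0,0,-0.249]],
    [60,[0,0,0],[0,0,-0.249]],
    [60,[0,0,0],[0,0,-0.249]],
    [60,[0,0,0],[0,0,-0.249]],
  ],
)

```text
t: 12.5
tcp_pos: [0.565, -0.2451, 0.1434]
orientation: [180.0, -0.1, 170.5]
contact_force: [-0.0, -0.9, 0.4]
opening: 0.0598
grip_force: 0.0
```

send_rows(
  commands=[
    [60,[0,0,0],[0,0,0]],
    [60,[0,0,0],[0,0,0]],
    [60,[0,0,0],[0,0,0]],
  ],
)

```text
t: 12.75
tcp_pos: [0.5656, -0.2452, 0.1445]
orientation: [-180.0, -0.0, 170.5]
contact_force: [-1.0, -0.9, -1.0]
opening: 0.0601
grip_force: 0.0
```

```bash
python3 - <<'E'
from meas import *
s=read_state(); print(s['t'],s['tcp_pos'],s['orientation'],s['joint_positions'].round(1),s['opening'])
d=grab('wrist'); np.save('w8.npy',d,allow_pickle=True); save(d,'w8.png')
print('knob top proj',proj(d,(.566,-.2455,.07)))
for z in(.038,.044):
  for x in fit(d,(38,80,25),(90,255,255),z,200): print('g',x)
for c,b,m in blobs(d,(0,120,100),(8,255,255),5): print('red',c,b[4],onz(d,*c,.032))
h=cv2.cvtColor(d['frame'],cv2.COLOR_RGB2HSV); p=proj(d,(.566,-.2455,.07)).astype(int)
v=h[:,:,2]; x0,y0=p-55
for r in v[y0:y0+110:5,x0:x0+110:4]: print(' '.join('%3d'%q for q in r))
E
```

```text
12.75 [ 0.5655929  -0.24520039  0.14447458] [-1.79993378e+02 -3.51917186e-02  1.70450873e+02] [ 49.8  35.8 -44.7  81.7  25.5  72.9  83.6] 0.06006725957853257
knob top proj [282.39797398 223.05555061]
g (array([437.2, 207.6]), [417, 190, 42, 38, 832], array([ 587.1, -117.3]), 36.7, [438.05, 208.36], array([ 586.8, -116.5]))
g (array([437.2, 207.6]), [417, 190, 42, 38, 832], array([ 584.6, -120. ]), 35.9, [438.05, 208.36], array([ 584.3, -119.3]))
red [317.6 187.9] 28 [ 0.55411848 -0.21350155  0.032     ]
121 250 251 251 156 218 252 133 179 183 250 181 180 180 250 167 167 166 167 167 137 212 247 247 247 246 246 246
121 252 253 253 253 253 147 171 181 179 182 180 180 168 244 165 165 226 166 167 164 176 122 246 246 246 246 246
122 248 251 252 252 170 181 234 179 179 177 167 168 153 124 156 169 166 166 167 201 165 169 121 248 248 247 247
121 249 253 253 154 178 177 178 178 178  98  73  69  68  67  68  70  73 124 166 163 163 164 165 192 246 170 142
123 249 252 251 219 250 187 179 174  73  72  72  65  65  66  66  64  69  72  71 165 165 195 225 167 244 113 168
124 244 252 174 177 175 177 173
[... 1172 characters left out ...]
 215 216 216 234 251 251 251
115 116 116 116  91  92  92  89  90  89  88 100  58  58  59  59  60 141  88  85  86  87  94  94  95  96  96  96
115 114 114 115 116 117 116 117 115 116 116 118 117  90  90 131 183 179 174  84  84  85  93  96 119 118 121 121
115 114 117 117 116 116 116 116 115 115 115 113 113 115 116 116 235 235 179  85  84  85  93  93 119 120 119 120
116 115 114 115 114 116 115 117 116 117 117 116 116 115 116 117 233 236 233  86  85  84  93  93 117 117 116 116
119 116 116 116 117 118 118 115 116 115 114 115 115 113 112 112 170 237 235 229  84  84  83  92 116 116 116 116
114 115 114 114 114 113 112 111 112 113 113 114 115 113 112 112 113 235 236 233  83 107 106 113 113 115 114 116
```

The pointer line at column 283 matches the TCP column 282, so the knob is aligned. Descend and grip.

send_rows(
  commands=[
    [50,[0,0,0.3],[0,0,0]],
    [50,[0,0,0.3],[0,0,0]],
    [50,[0,0,0.3],[0,0,0]],
    [50,[0,0,0.3],[0,0,0]],
    [50,[0,0,0.405],[0,0,0]],
    [50,[0,0,0.405],[0,0,0]],
    [50,[0,0,0.405],[0,0,0]],
  ],
)

```text
t: 13.38
tcp_pos: [0.5661, -0.2455, 0.0448]
orientation: [-180.0, 0.0, 170.5]
contact_force: [-0.3, 0.1, 0.1]
opening: 0.0499
grip_force: 0.0
```

send_rows(
  commands=[
    [8,[0,0,0],[0,0,0]],
    [8,[0,0,0],[0,0,0]],
    [8,[0,0,0],[0,0,0]],
    [8,[0,0,0],[0,0,0]],
    [8,[0,0,0],[0,0,0]],
    [8,[0,0,0],[0,0,0]],
    [8,[0,0,0],[0,0,0]],
    [8,[0,0,0],[0,0,0]],
  ],
  force=60,
)

```text
t: 14.05
tcp_pos: [0.567, -0.2454, 0.0455]
orientation: [-180.0, 0.2, 170.5]
contact_force: [-0.9, 0.5, 6.7]
opening: 0.0127
grip_force: 60.2
```

```bash
python3 - <<'E'
from meas import *
s=read_state(); print({k:np.round(v,3) for k,v in s.items()})
d=grab('wrist')
for x in fit(d,(38,80,25),(90,255,255),.044,200): print('g',x)
E
```

```text
{'t': np.float64(14.05), 'joint_positions': array([ 48.507,  41.355, -41.766,  87.782,  29.854,  62.242,  80.298]), 'dq': array([-0.029, -0.113, -0.011, -0.09 , -0.045, -0.022, -0.066]), 'joint_efforts': array([ 1.2000e-02, -4.2954e+01, -9.3470e+00, -1.6960e+01,  6.5000e-02,
       -3.5000e-01, -9.7000e-02]), 'tcp_pos': array([ 0.567, -0.245,  0.046]), 'orientation': array([-1.79959e+02,  1.62000e-01,  1.70512e+02]), 'contact_force': array([-0.864,  0.495,  6.651]), 'torque': array([0.064, 0.188, 0.102]), 'grip_force': np.float64(60.189), 'opening': np.float64(0.013)}
g (array([521.4, 261.7]), [489, 235, 71, 61, 2391], array([ 583.3, -121.5]), 39.7, [524.41, 264.14], array([ 582.6, -121.4]))
```

send_rows(
  commands=[
    [8,[0,0,0],[0,0,0.015]],
    [8,[0,0,0],[0,0,0.03]],
    [8,[0,0,0],[0,0,0.045]],
    [8,[0,0,0],[0,0,0.06]],
    [8,[0,0,0],[0,0,0.075]],
    [8,[0,0,0],[0,0,0.09]],
    [8,[0,0,0],[0,0,0.105]],
    [8,[0,0,0],[0,0,0.111]],
  ],
)

```text
t: 14.77
tcp_pos: [0.567, -0.2455, 0.0456]
orientation: [180.0, 0.2, 150.4]
contact_force: [-1.5, -0.1, 6.1]
opening: 0.0131
grip_force: 60.3
```

```bash
python3 - <<'E'
from meas import *
s=read_state(); print({k:np.round(v,3) for k,v in s.items()})
E
```

```text
{'t': np.float64(14.767), 'joint_positions': array([ 45.889,  39.897, -37.202,  87.893,  26.362,  61.007,  62.671]), 'dq': array([-1.605, -0.711,  2.634,  0.105, -2.027, -0.668, -9.61 ]), 'joint_efforts': array([ 1.2900e-01, -4.3160e+01, -8.2840e+00, -1.7357e+01,  2.7000e-02,
       -3.4900e-01, -1.1500e-01]), 'tcp_pos': array([ 0.567, -0.245,  0.046]), 'orientation': array([1.79995e+02, 1.72000e-01, 1.50433e+02]), 'contact_force': array([-1.538, -0.078,  6.092]), 'torque': array([0.061, 0.2  , 0.091]), 'grip_force': np.float64(60.298), 'opening': np.float64(0.013)}
```

First click reached, at yaw −20°.

send_rows(
  commands=[
    [8,[0,0,0],[0,0,0.015]],
    [8,[0,0,0],[0,0,0.03]],
    [8,[0,0,0],[0,0,0.045]],
    [8,[0,0,0],[0,0,0.06]],
    [8,[0,0,0],[0,0,0.075]],
    [8,[0,0,0],[0,0,0.09]],
    [8,[0,0,0],[0,0,0.105]],
    [8,[0,0,0],[0,0,0.111]],
  ],
)

```text
t: 15.43
tcp_pos: [0.5669, -0.2455, 0.0455]
orientation: [179.9, 0.2, 130.5]
contact_force: [-0.3, -0.8, 6.3]
opening: 0.013
grip_force: 60.3
```

send_rows(
  commands=[
    [8,[0,0,0],[0,0,0.015]],
    [8,[0,0,0],[0,0,0.03]],
    [8,[0,0,0],[0,0,0.045]],
    [8,[0,0,0],[0,0,0.06]],
    [8,[0,0,0],[0,0,0.075]],
    [8,[0,0,0],[0,0,0.09]],
    [8,[0,0,0],[0,0,0.105]],
    [8,[0,0,0],[0,0,0.111]],
  ],
)

```text
t: 16.1
tcp_pos: [0.5669, -0.2455, 0.0455]
orientation: [179.9, 0.1, 110.5]
contact_force: [-1.9, 0.6, 6.1]
opening: 0.0129
grip_force: 60.3
```

send_rows(
  commands=[
    [8,[0,0,0],[0,0,0]],
    [8,[0,0,0],[0,0,0]],
    [8,[0,0,0],[0,0,0]],
    [8,[0,0,0],[0,0,0]],
    [8,[0,0,0],[0,0,0]],
    [8,[0,0,0],[0,0,0]],
  ],
)

```text
t: 16.6
tcp_pos: [0.5669, -0.2455, 0.0455]
orientation: [179.9, 0.1, 110.6]
contact_force: [-2.0, 0.6, 5.5]
opening: 0.0124
grip_force: 60.3
```

```bash
python3 - <<'E'
from meas import *
s=read_state(); print({k:np.round(v,3) for k,v in s.items()})
for n in('wrist','side','scene'):
  d=grab(n); save(d,'end_'+n+'.png')
  for x in fit(d,(38,80,25),(90,255,255),.044 if n=='wrist' else .038,40):
    if .5<x[2][0]/1000<.65 and abs(x[2][1])<200: print(n,x)
  print(n,'seat top expect',proj(d,(.587,-.117,.038)))
  for c,b,m in blobs(d,(0,120,100),(8,255,255),5):
    q=onz(d,*c,.032)
    if abs(q[0]-.554)<.02 and abs(q[1]+.214)<.02: print('red',c,q)
d=grab('wrist')
# where pointer line should be at 60 deg: dir from knob = head -x turned cw 60
for a in(40,50,60,70):
  t=np.radians(180-9.5-a); p=proj(d,(.566+.02*np.cos(t),-.2455+.02*np.sin(t),.07)); u,v=p.round().astype(int)
  print(a,p, d['frame'][max(v-1,0):v+2,u-1:u+2].mean() if 0<u<559 and 0<v<419 else None)
E
```

```text
{'t': np.float64(16.6), 'joint_positions': array([ 40.311,  37.544, -28.006,  88.133,  19.528,  59.062,  27.755]), 'dq': array([ 0.086, -0.063, -0.003,  0.025, -0.009, -0.036,  0.021]), 'joint_efforts': array([ 4.0000e-03, -4.3488e+01, -6.1060e+00, -1.7911e+01, -6.3000e-02,
       -4.3400e-01, -1.2800e-01]), 'tcp_pos': array([ 0.567, -0.246,  0.046]), 'orientation': array([1.79897e+02, 1.24000e-01, 1.10597e+02]), 'contact_force': array([-2.042,  0.62 ,  5.487]), 'torque': array([0.044, 0.31 , 0.13 ]), 'grip_force': np.float64(60.295), 'opening': np.float64(0.012)}
wrist (array([433.3,  33.7]), [394, 0, 86, 70, 3336], array([ 585.1, -118.3]), 34.7, [435.19, 31.13], array([ 585.6, -119.7]))
wrist seat top expect [434.68300022  28.65262406]
red [282.5 201.6] [ 0.55430332 -0.21309604  0.032     ]
side (array([285.5, 196.2]), [281, 192, 10, 8, 55], array([ 583.6, -116.3]), 38.0, [285.5, 195.38], array([ 583.8, -116.6]))
side seat top expect [284.58452938 194.9582696 ]
scene (array([242.9, 234.9]), [237, 230, 12, 10, 72], array([ 586.9, -116.8]), 41.8, [242.83, 234.02], array([ 586.1, -115.5]))
scene seat top expect [242.30167645 234.33956079]
40 [265.51306849 263.63839265] 61.03703703703704
50 [273.44134939 261.74241095] 44.51851851851852
60 [281.65395188 261.10454294] 220.8148148148148
70 [289.86550408 261.74965061] 40.44444444444444
```

The torque is 0.13 N m, and the pointer sits at 60° in line with the red tick. The ring is still on its seat, so I'm handing in.

```bash
python3 -c "
from bench import finish_job
print(finish_job())"
```

```text
the job is handed in; nothing more can be done
None
```

I put the smaller green ring flat on the spindle's seat and let go of it. I then turned the knob 60° clockwise to the third click, where the gripper still holds it at about 60 N; the job is handed in, and no verdict came back.

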